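# Fit a fresh filter cartridge under the clip-in cover of a bench air unit

## Robot

A 6-joint arm with a two-finger parallel gripper is mounted at the origin on the work surface. World frame = base frame: x ahead of the robot, y to its left, z up, the work surface at z = 0. Lengths are in m, angles in degrees, forces in N, time in s.
With the tool pointing down it reaches from about 0.3 to 0.825 m from the base axis. Payload 5.4 kg.
Tool frame: the origin (TCP) lies midway between the tips of the shut fingers; the grasp point (between the pads) lies arm.grip_point_offset behind it (arm.grip_point_offset is the distance from the TCP to the grasp point, in m); x points along the fingers, z is the direction in which the jaws open and shut, and the axes are right-handed (so a half turn about x gives the same grasp; the last joint's range is limited). The gripper opens to 92 mm and grips with 3 to 60 N. Pads are 20 mm wide; open, the fingers measure 128 mm over their backs; the gripper's body (75 mm by 189 mm) begins 69 mm behind the grasp point.
Start: joints at [-78.845, 9.076, 91.501, -0, 79.423, -12.038], TCP at [0.226, -0.529, 0.215] pointing down, gripper open.
Joint ranges: [-166.64, 166.64], [-54.1, 131.32], [10.49, 154.53], [-73.88, 253.88], [9.74, 151.15], [-171.62, 171.62]. Speed limits (degrees/s): [147.25, 147.25, 180, 180, 180, 180].

## Interface

Orientations are given as a 3x3 rotation matrix whose columns are the frame's x, y, z axes.
In Python, from bench import sensors, imaging, ticket, arm gives the robot as it stands.
- The arm moves only by the tool servo_tool, never from a script. Its arguments are lists of equal length, an entry for each row: "gripper": the opening, from 0 (shut) to 1 (fully open); "offset": the shift along the tool's x, y, z as a fraction of full scale, a list of three; "yaw": the turn about the tool's x as a fraction of full scale. A call has 1 to 12 rows; each row shifts and turns the commanded pose from where the row before left it, along the tool's axes as they then stand; what a row does not reach is not made up. Full scale, the value 1, is 2 cm for a shift and 5 degrees for a turn. A row lasts 1/8 s, in which the tool goes at most 62.5 mm and 10.7 degrees, less where a joint would pass 70% of its speed; a pose out of reach is approached as far as the arm can. A call with a number of a shift or a turn outside -1 to 1 is refused whole. A call with a gripper value outside its range is refused whole. The fingers move at their own pace and stop on an object; the grip force is fixed at half the most. Time passes only in rows, so rows that do not move let the fingers close. It gives the time, the measured TCP pose, the force and the opening at its end, in the units of the state.
- sensors.observe(): the state, without advancing time (a new reading comes with each control period).
- imaging.get_image(name): name is "scene" or "side" or "wrist"; returns a dict with "pixels" (400x640x3 uint8, red, green, blue), "depth" (400x640 float32, m along the optical axis (not along the pixel's ray), 0 where there is no reading), "fovy" (degrees; the focal length in pixels is half the picture's height over the tangent of half this angle, whatever the lens; pixels are square), "cx", "cy" (the principal point, pixels), "xyz" and "rotation" of the camera in the world. Camera axes: x right, y down, z forward; pixel columns grow to the right and rows downward; lengths in m; the calibration is good to about 2 mm. A picture is of the moment at which its call begins.
- ticket.sign_off(): hands the job in, once; it reports no verdict.
Trained networks look in the newest picture that a camera, given by its name, has taken for a name from the list of things; names that differ only in an ending like _2 or _b are one class to them, and where a whole thing is asked for, a point or a joint stands for the part that bears it (a point fixed in the world has none). Each returns a list of dicts, best first, with "confidence" (0 to 1); they miss things now and then, are a little off and sometimes report something else, mostly with a low value. They report only what shows in the picture. A call takes as long as a camera call. They do not tell look-alikes from the thing itself.
- imaging.look_for(query, camera): "point" ([x, y, z] in m, in world coordinates, good to about 4 mm: the middle of the surface that is visible of it).
- imaging.masks_of(query, camera): "mask" (400x640 bool, what is visible of it).
- imaging.mark_of(query, camera): "point" ([x, y, z] in m, in world coordinates, good to about 4 mm: a listed point, or the origin of a listed thing).
The state is a dict: "time_s": time; "q": joint angles; "joint_velocities": joint speeds; "effort": joint torques, N m; "tool_pos": TCP position; "orientation": TCP orientation; "ft_force": force on the tool from outside, world axes, zero at the start; "ft_torque": the same for the moment, N m; "finger_gap": opening from 0.0 (shut) to 1.0 (fully open).
Only numpy, scipy, OpenCV 4.12 (cv2) and the standard library are available. Lean on these libraries where they do the work, as an engineer would, in place of code of your own. Each camera call takes 0.05 s, during which the arm holds its last target. There are 200 camera calls.

## Task

The bench air unit has been left without its dust filter. Squeeze the blue snap tab in towards the thumb rest to free the louvred cover, tilt it up off its tongues, lay it on the bench and set the fresh filter cartridge flat in the pocket beneath. Then take the cover again by its long sides, leaving the tab alone, hook its two tongues under the lip and press the tab end down until the tab snaps home by itself; do not disturb the bottle, beaker or dishes.

Things in the scene. Friction and masses are not known exactly. Their poses are not given: they have to be found in the camera images.
- unit: Bench air unit: white box 236 (x) x 172 (y) x 70 mm high, fixed on the bench, gauge and knob on its -x face. Origin: centre of the underside, z up. The filter bay stands on its deck (z = 70). Cover home: axes parallel to the unit's, cover origin at unit x 0, y 0, z 70 (play about 1 mm in x, 1.5 in height, 4 in y).
- pocket (a point): Centre of the pocket's floor, on the deck; axes as the unit's. Inside 108 (x) x 44 (y) mm; rim 2.5 thick and 12 high. The cover fits over the rim.
- nose (a point): Middle of the round nose (3 mm thick) that holds down the tab's hook: the top inner edge of a black bracket at the unit's -x end (unit x -104 to -86, 44 wide, its top 34.5 above the deck).
- lip (a point): Middle of the inner lower edge of the black lip at the unit's +x end: 50 mm wide, from unit x = 81 to a wall at x = 87.2, underside 10 and top 14 above the deck. The cover's tongues lie under it.
- cover: Loose grey louvred cover, about 100 g, clipped on the unit at the start: shell open below, x -72 to 75, 62 mm wide (y), 40 high. Origin in the plane of its underside, z up, x towards its tongues. To take off: pinch tab and thumb rest together, tilt the tab end up 14 to 18 degrees about the far lower edge (x = 75, z = 0), draw it about 15 mm to -x, lift.
- tongues (a point): Between the tips of the cover's two tongues (cover x = 86, z = 6): each 12 mm wide at y = -14 and 14, 4 thick, sticking 11 out of the end wall. To refit: cover tilted as for taking off, far lower edge 1 to 2 mm over the deck, slide +x under the lip to home, then lower the tab end till the hook rests on the nose (about 7 degrees still tilted) and let go.
- thumb_rest (a point): Top middle of the rigid thumb rest on the cover: upright plate 6 thick (cover x -62 to -56), 30 mm wide, from 40 to 60 above the cover's underside. One finger goes behind it (+x side), above the cover's top. To snap the resting cover home press straight down here (10 to 20 N) till the underside meets the deck; the hook rides over the nose and clicks under it.
- tab (a joint): Flex of the snap tab, rad: 0 relaxed (and latched), 0.26 pressed in against its stop. The hook clears the nose above about 0.2. At the pad it takes about 4 N to clear, 6 N to the stop; it springs back when let go. Fully squeezed, tab and thumb rest together are about 18 mm thick, centred on cover x = -65: close the gripper centred there (29 mm thick before), or it drags the cover along.
- tab_pad (a point): Middle of the ribbed pad on the outer face of the blue tab (cover x = -85, z = 51): press in the cover's +x direction. The tab is a leaf 28 mm wide, 3 thick, 4 to 60 high, flexing about its root (x = -83.5, z = 4), with a wedge hook outside (13 to 30 high, out to x = -90). A finger outside the tab must stay above the bracket.
- filter: Loose fresh filter cartridge, 60 g: white frame, paper pleats, 100 (x) x 36 (y) x 30 mm high, flat on the bench. Origin: centre of its underside, z up. Either end may lead. In the pocket it has 4 mm of room all round and stands 18 above the rim, so hold it by its long sides more than 13 mm above its underside. The bench between it and the unit is clear.
- media_bottle: Bystander: amber glass bottle, 66 mm across, 130 tall. Origin at the centre of its underside.
- beaker: Bystander: glass beaker, 70 mm across, 85 tall. Origin at the centre of its underside.
- dish_stack: Bystander: stack of clear culture dishes, 90 mm across, 45 tall. Origin at the centre of its underside.
Not all that is in view belongs to the job. Several things have the shape of the filter; the one meant has the colours described above.

How it is judged:
By the outcome, as a careful person would: the job done as asked, in the order asked, and still so for the second after the job is handed in, with the robot touching nothing.
It also fails if it takes over 72 s, if anything falls off the work surface, if the arm or the gripper's body presses on something with over 40 N, if the wrist force passes 120 N, or if a joint passes its speed limit or range.

## Working session

There is one attempt and no reset: what is moved stays moved. The work goes in short steps, Python scripts to look and compute and a tool call to move; the robot and the scene stay as the last step left them, time stands still between calls to the robot, and variables do not carry over. Pictures are saved under pics/ and viewed, about 8 in all and at most 12, crops included, and the job is handed in when it is done.

Besides the shell and the picture viewer there is one more tool, called after "Request:" as name([rows], argument=value, ...), one row to a line, values as JSON. servo_tool: Moves the arm, as the interface text tells. Its arguments: {"type":"object","properties":{"gripper":{"type":"array"},"offset":{"type":"array"},"yaw":{"type":"array"}},"required":["gripper","offset","yaw"]}

```bash
mkdir -p pics; ls
python3 - <<'E'
from bench import sensors, imaging, ticket, arm
import cv2,numpy as np
s=sensors.observe();print({k:np.round(v,3).tolist() for k,v in s.items()});print(arm.grip_point_offset)
for c in ["scene","side"]:
    im=imaging.get_image(c);cv2.imwrite(f"pics/{c}0.png",im["pixels"][:,:,::-1])
    print(c,im["fovy"],np.round(im["xyz"],3),np.round(im["rotation"],2).tolist())
    for n in ["unit","pocket","nose","lip","cover","tongues","thumb_rest","tab_pad","filter","media_bottle","beaker","dish_stack"]:
        print(n,[(np.round(d["point"],3).tolist(),round(d["confidence"],2)) for d in imaging.mark_of(n,c)[:4]])
E
```

```text
pics
{'time_s': 0.0, 'q': [-78.845, 9.113, 91.57, -0.0, 79.424, -12.038], 'joint_velocities': [0.049, -0.092, 0.03, 0.108, 0.052, 0.026], 'effort': [-0.0, -38.556, -32.211, 0.07, 0.038, -0.0], 'tool_pos': [0.226, -0.528, 0.214], 'orientation': [[-0.0, 0.919, 0.394], [0.002, 0.394, -0.919], [-1.0, 0.0, -0.002]], 'ft_force': [-0.593, -0.2, 0.175], 'ft_torque': [-0.002, -0.015, 0.055], 'finger_gap': 0.998}
0.0187
scene 57.130927217511335 [ 1.371 -0.213  0.767] [[0.24, 0.59, -0.77], [0.97, -0.13, 0.2], [0.01, -0.79, -0.61]]
unit [([0.608, -0.238, 0.002], 0.91)]
pocket [([0.603, -0.238, 0.07], 0.95)]
nose [([0.515, -0.231, 0.104], 0.84)]
lip [([0.688, -0.236, 0.08], 0.82)]
cover [([0.608, -0.234, 0.073], 0.96)]
tongues [([0.693, -0.236, 0.075], 0.6), ([0.323, -0.44, -0.003], 0.56)]
thumb_rest [([0.55, -0.234, 0.129], 0.65)]
tab_pad [([0.521, -0.234, 0.121], 0.61)]
filter [([0.496, 0.352, 0.001], 0.84), ([0.402, 0.217, -0.002], 0.78), ([0.55, 0.227, 0.005], 0.71)]
media_bottle [([0.768, 0.023, -0.001], 0.97)]
beaker [([0.308, 0.403, -0.0], 0.76)]
dish_stack [([0.324, -0.442, -0.002], 0.68)]
side 50.86935544705411 [ 0.315 -1.192  0.771] [[0.98, -0.09, 0.16], [-0.19, -0.47, 0.86], [0.0, -0.88, -0.48]]
unit [([0.602, -0.231, -0.002], 0.98)]
pocket [([0.607, -0.235, 0.071], 0.92)]
nose [([0.52, -0.232, 0.103], 0.92)]
lip [([0.684, -0.236, 0.082], 0.93)]
cover [([0.602, -0.234, 0.072], 0.59)]
tongues [([0.693, -0.241, 0.082], 0.95)]
thumb_rest [([0.544, -0.235, 0.129], 0.8)]
tab_pad [([0.52, -0.229, 0.122], 0.37), ([0.685, -0.235, 0.08], 0.31)]
filter [([0.398, 0.222, 0.003], 0.89), ([0.501, 0.35, -0.001], 0.7), ([0.552, 0.224, 0.0], 0.67)]
media_bottle [([0.763, 0.027, -0.003], 0.88)]
beaker [([0.309, 0.403, -0.002], 0.62), ([0.692, -0.24, 0.076], 0.34), ([0.604, -0.234, 0.001], 0.31)]
dish_stack [([0.324, -0.435, 0.001], 0.83), ([0.686, -0.234, 0.081], 0.41)]
```

View pics/scene0.png

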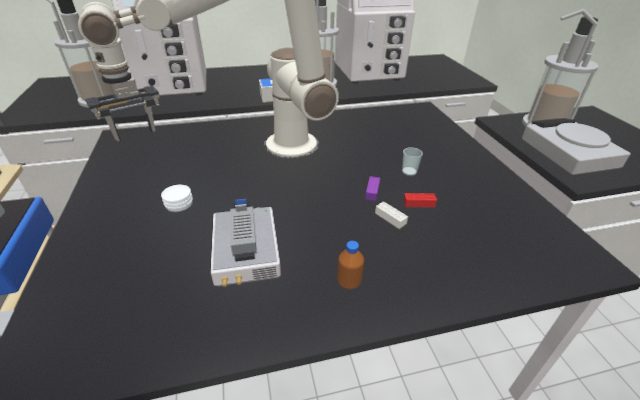

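View pics/side0.png

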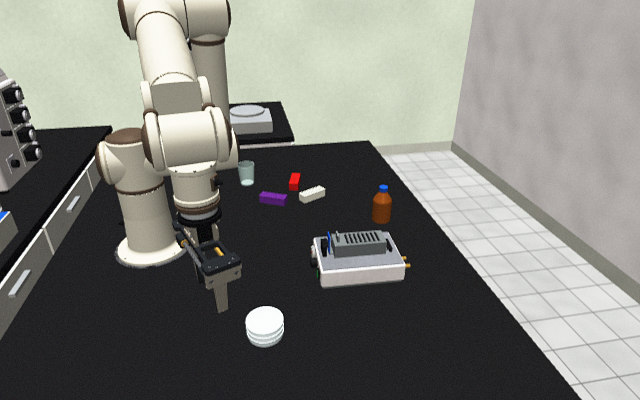

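```bash
cat > h.py <<'E'
from bench import sensors, imaging, ticket, arm
import cv2,numpy as np
def cloud(im):
    d=im["depth"];H,W=d.shape;f=H/2/np.tan(np.radians(im["fovy"]/2))
    v,u=np.mgrid[:H,:W];p=np.stack([(u-im["cx"])/f*d,(v-im["cy"])/f*d,d],-1)
    p=p@np.array(im["rotation"]).T+im["xyz"];p[d==0]=np.nan;return p
def rect(P):
    c,s,a=cv2.minAreaRect((P[:,:2]*1000).astype(np.float32));return np.round(c,1),np.round(s,1),round(a,1)
def pose():
    s=sensors.observe();o=np.array(s["orientation"]);return np.array(s["tool_pos"]),np.degrees(np.arctan2(o[1,1],o[0,1])),s
def plan(x,y,z,phi=None,turn=1.0):
    """remaining shift in tool units (2cm) and turn in units (5deg); shift is in axes AFTER the turn"""
    p,f,s=pose();g=f if phi is None else phi
    t=(f-g+180)%360-180;t=-t if False else t
    d=np.array([x,y,z])-p;c,n=np.cos(np.radians(g)),np.sin(np.radians(g))
    print("tcp",p.round(4),"phi %.1f"%f,"F",np.round(s["ft_force"],1),"gap %.3f"%s["finger_gap"],"t %.1f"%s["time_s"])
    print("shift xyz(units)",np.round(np.array([-d[2],d[0]*c+d[1]*n,d[0]*n-d[1]*c])/.02,2),"turn units",round(t/5,2))
E
python3 - <<'E'
from h import *
for c in ["scene","side"]:
    im=imaging.get_image(c);P=cloud(im)
    for n,lo,hi in [("unit",.064,.076),("cover",.106,.114),("filter",.026,.034)]:
        for m in imaging.masks_of(n,c):
            k=m["mask"];Q=P[k];col=im["pixels"][k].mean(0);Q=Q[(Q[:,2]>lo)&(Q[:,2]<hi)]
            if len(Q)>20: print(c,n,round(m["confidence"],2),col.round(),len(Q),rect(Q),"med z",np.median(Q[:,2]).round(4))
E
```

```text
scene unit 0.63 [169. 169. 171.] 2571 (array([ 605.4, -237. ]), array([171.6, 235.8]), 87.5) med z 0.071
scene cover 0.65 [138. 143. 147.] 820 (array([ 604.9, -236.6]), array([ 61.7, 151.9]), 87.6) med z 0.1116
scene filter 0.88 [188. 188. 182.] 253 (array([550.2, 225.8]), array([101. ,  42.2]), 27.0) med z 0.0296
scene filter 0.66 [176.  53.  52.] 218 (array([501. , 348.4]), array([99.3, 43.2]), 77.5) med z 0.0297
scene filter 0.65 [136.  78. 164.] 164 (array([403.9, 216.7]), array([ 33.9, 101.3]), 63.0) med z 0.0294
scene filter 0.28 [144. 154. 153.] 28 (array([324.1, 388.6]), array([57.1, 21. ]), 49.7) med z 0.0305
side unit 0.67 [161. 159. 160.] 1350 (array([ 603.7, -244.9]), array([165.6, 232.4]), 87.7) med z 0.0681
side cover 0.76 [ 95. 101. 103.] 631 (array([ 600.1, -241. ]), array([ 67.4, 160.3]), 88.5) med z 0.1088
side filter 0.76 [ 90.  37. 121.] 97 (array([403.5, 213.1]), array([41.8, 98.7]), 61.7) med z 0.0273
side filter 0.74 [186. 185. 173.] 82 (array([551.2, 218.7]), array([101.9,  38.1]), 30.9) med z 0.0278
side filter 0.67 [176.  26.  24.] 59 (array([502. , 341.7]), array([96.4, 35.2]), 72.9) med z 0.0277
```

```bash
python3 -c "
from h import *
plan(.54,-.234,.20,87.5)"
```

```text
tcp [ 0.2264 -0.5285  0.2146] phi 23.2 F [ 0.6  0.8 -0.9] gap 1.001 t 1.7
shift xyz(units) [ 0.73 15.4  15.02] turn units -12.86
```

Request:
servo_tool([
  [0, 0, 0],
  [0, 0, 0],
  [0, 0, 0],
  [0, 0, 0],
  [0, 0, 0],
  [0, 0, 0],
  [0, 0, 0],
  [0, 0, 0],
  [0, 0, 0],
  [0, 0, 0],
  [0, 0, 0],
  [0, 0, 0],
], gripper=[1, 1, 1, 1, 1, 1, 1, 1, 1, 1, 1, 1], yaw=[-1, -1, -1, -1, -1, -1, -1, -1, -1, -1, -1, -1])

```text
time_s: 3.2
tool_pos: [0.2264, -0.5285, 0.2146]
orientation: [[0.0, 0.116, 0.993], [-0.0, 0.993, -0.116], [-1.0, -0.0, 0.0]]
ft_force: [-0.7, 1.0, 0.4]
finger_gap: 0.999
```

Request:
servo_tool([
  [0, 0, 0],
  [0, 1, 1],
  [0, 1, 1],
  [0, 1, 1],
  [0, 1, 1],
  [0, 1, 1],
  [0, 1, 1],
  [0, 1, 1],
  [0, 1, 1],
  [0, 1, 1],
  [0, 1, 1],
  [0, 1, 1],
], gripper=[1, 1, 1, 1, 1, 1, 1, 1, 1, 1, 1, 1], yaw=[-0.86, 0, 0, 0, 0, 0, 0, 0, 0, 0, 0, 0])

```text
time_s: 4.7
tool_pos: [0.4565, -0.3177, 0.2147]
orientation: [[0.0, 0.044, 0.999], [-0.0, 0.999, -0.044], [-1.0, -0.0, 0.0]]
ft_force: [-0.4, -0.5, -0.6]
finger_gap: 0.997
```

Request:
servo_tool([
  [0, 1, 1],
  [0, 1, 1],
  [0, 1, 1],
  [0.4, 1, 0.7],
  [0.3, 0.4, 0.3],
  [0, 0, 0],
], gripper=[1, 1, 1, 1, 1, 1], yaw=[0, 0, 0, 0, 0, 0])

```text
time_s: 5.45
tool_pos: [0.5393, -0.2336, 0.1999]
orientation: [[-0.001, 0.043, 0.999], [0.001, 0.999, -0.043], [-1.0, 0.001, -0.001]]
ft_force: [-0.4, -0.5, 0.5]
finger_gap: 1.0
```

Run:
```python
from h import *
im=imaging.get_image("wrist");cv2.imwrite("pics/w1.png",im["pixels"][:,:,::-1]);P=cloud(im)
print(im["xyz"],np.round(im["rotation"],2).tolist())
for n in ["unit","pocket","nose","lip","cover","tongues","thumb_rest","tab_pad"]:
    print(n,[(np.round(d["point"],4).tolist(),round(d["confidence"],2)) for d in imaging.mark_of(n,"wrist")[:2]])
for n,lo,hi in [("unit",.064,.076),("cover",.106,.114)]:
    for m in imaging.masks_of(n,"wrist"):
        Q=P[m["mask"]];Q=Q[(Q[:,2]>lo)&(Q[:,2]<hi)]
        if len(Q)>20: print(n,len(Q),rect(Q),"med z",np.median(Q[:,2]).round(4))
for nm,lo,hi in [("rest/tab tops",.124,.136),("bracket",.100,.1085)]:
    k=(P[...,2]>lo)&(P[...,2]<hi)&(abs(P[...,1]+.235)<.03)&(abs(P[...,0]-.53)<.05)
    Q=P[k]; print(nm,len(Q),[np.histogram(Q[:,0],bins=np.arange(.48,.58,.004))[0].tolist()],Q[:,1].min() if len(Q) else 0,Q[:,1].max() if len(Q) else 0)
plan(.54,-.234,.114,87.5)
```

```text
[ 0.54177456 -0.16028281  0.37086685] [[1.0, -0.04, -0.01], [-0.04, -0.96, -0.26], [-0.0, 0.26, -0.97]]
unit [([0.522, -0.2354, 0.1019], 0.49), ([0.5191, -0.2337, 0.1218], 0.22)]
pocket []
nose [([0.5246, -0.232, 0.1006], 0.71)]
lip [([0.6896, -0.24, 0.0819], 0.6)]
cover [([0.5996, -0.2403, 0.067], 0.71)]
tongues []
thumb_rest [([0.5482, -0.2362, 0.128], 0.82)]
tab_pad [([0.5215, -0.2283, 0.1246], 0.57), ([0.6886, -0.2365, 0.0801], 0.18)]
unit 28172 (array([ 601.2, -235.8]), array([170.6, 240.5]), 88.0) med z 0.0708
cover 14141 (array([ 599.5, -236.3]), array([ 62.6, 160.1]), 87.7) med z 0.1113
rest/tab tops 585 [[0, 0, 0, 0, 0, 0, 0, 0, 0, 71, 148, 0, 0, 0, 0, 111, 230, 25, 0, 0, 0, 0, 0, 0]] -0.2484854834220739 -0.2187329656163471
bracket 1169 [[0, 0, 0, 0, 3, 227, 267, 280, 272, 78, 42, 0, 0, 0, 0, 0, 0, 0, 0, 0, 0, 0, 0, 0]] -0.25464419575542985 -0.21029679133154028
tcp [ 0.5395 -0.2341  0.2007] phi 87.5 F [-0.1 -0.8  0.2] gap 1.002 t 6.0
shift xyz(units) [4.33 0.01 0.02] turn units -0.0
```

View pics/w1.png

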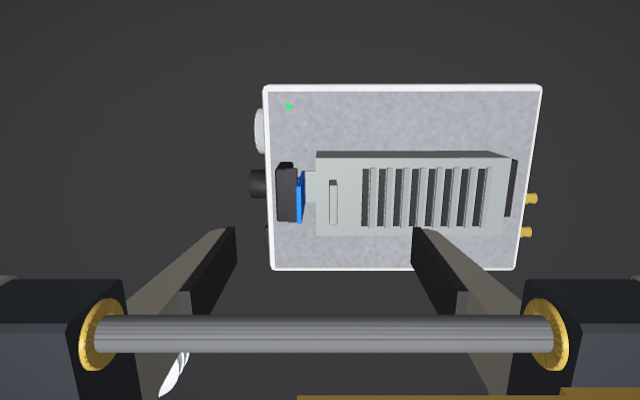

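Request:
servo_tool([
  [1, 0, 0],
  [1, 0, 0],
  [1, 0, 0],
  [1, 0, 0],
  [0.3, 0, 0],
  [0, 0, 0],
], gripper=[1, 1, 1, 1, 0.6, 0.6], yaw=[0, 0, 0, 0, 0, 0])

```text
time_s: 6.75
tool_pos: [0.5396, -0.2339, 0.1144]
orientation: [[-0.0, 0.044, 0.999], [0.0, 0.999, -0.044], [-1.0, 0.0, -0.0]]
ft_force: [0.6, -0.4, 0.3]
finger_gap: 0.809
```

Request:
servo_tool([
  [0, 0, 0],
  [0, 0, 0],
  [0, 0, 0],
  [0, 0, 0],
  [0, 0, 0],
  [0, 0, 0],
  [0, 0, 0],
  [0, 0, 0],
], gripper=[0, 0, 0, 0, 0, 0, 0, 0], yaw=[0, 0, 0, 0, 0, 0, 0, 0])

```text
time_s: 7.75
tool_pos: [0.5397, -0.2339, 0.1145]
orientation: [[0.0, 0.044, 0.999], [0.0, 0.999, -0.044], [-1.0, 0.0, 0.0]]
ft_force: [-0.2, -0.8, -0.8]
finger_gap: 0.178
```

Request:
servo_tool([
  [-0.3, 0, 0.12],
  [-0.3, 0, 0.13],
  [-0.3, 0, 0.13],
  [-0.3, 0, 0.14],
  [0, 0, 0],
], gripper=[0, 0, 0, 0, 0], yaw=[0, 0, 0, 0, 0])

```text
time_s: 8.38
tool_pos: [0.55, -0.2345, 0.139]
orientation: [[-0.0, 0.044, 0.999], [-0.0, 0.999, -0.044], [-1.0, -0.0, -0.0]]
ft_force: [-2.4, 0.1, -4.7]
finger_gap: 0.195
```

Run:
```python
from h import *
im=imaging.get_image("side");cv2.imwrite("pics/s2.png",cv2.resize(im["pixels"][190:310,260:460,::-1],None,fx=3.5,fy=3.5))
P=cloud(im);m=imaging.masks_of("cover","side")
for k in m:
    Q=P[k["mask"]];Q=Q[(Q[:,2]>.1)&(Q[:,2]<.2)&(Q[:,0]>.56)];print(k["confidence"],len(Q),np.polyfit(Q[:,0],Q[:,2],1) if len(Q)>20 else 0)
```

```text
0.73 734 [-0.09895203  0.17869215]
```

View pics/s2.png

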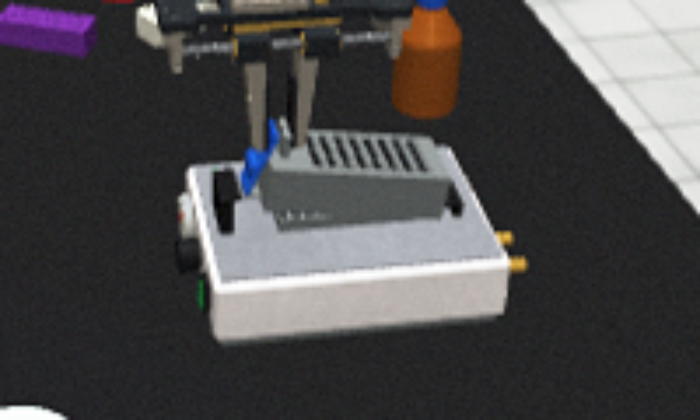

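Request:
servo_tool([
  [-0.3, 0, 0.2],
  [-0.3, 0, 0.2],
  [0, 0, 0],
  [0, 0, -0.3],
  [0, 0, -0.3],
  [0, 0, -0.3],
  [0, 0, -0.2],
  [-0.3, 0, -0.1],
  [-1, 0, 0],
  [-1, 0, 0],
  [-1, 0, 0],
  [0, 0, 0],
], gripper=[0, 0, 0, 0, 0, 0, 0, 0, 0, 0, 0, 0], yaw=[0, 0, 0, 0, 0, 0, 0, 0, 0, 0, 0, 0])

```text
time_s: 9.98
tool_pos: [0.5352, -0.2345, 0.2191]
orientation: [[0.004, 0.044, 0.999], [-0.003, 0.999, -0.044], [-1.0, -0.003, 0.004]]
ft_force: [-0.3, -0.0, -1.3]
finger_gap: 0.157
```

Run:
```python
from h import *
im=imaging.get_image("side");cv2.imwrite("pics/s3.png",cv2.resize(im["pixels"][150:310,250:470,::-1],None,fx=3,fy=3))
P=cloud(im);m=imaging.masks_of("cover","side")
for k in m:
    Q=P[k["mask"]];Q=Q[(Q[:,2]>.1)&(Q[:,2]<.3)&(Q[:,0]>.56)];print(k["confidence"],len(Q),np.polyfit(Q[:,0],Q[:,2],1) if len(Q)>20 else 0,Q.min(0),Q.max(0))
plan(.425,-.02,.22,87.5)
```

```text
0.75 1015 [0.02995435 0.18430713] [ 0.56050949 -0.27799491  0.17099304] [ 0.68661944 -0.2077045   0.219644  ]
tcp [ 0.5339 -0.2336  0.2163] phi 87.5 F [-0.4  0.1 -0.7] gap 0.158 t 10.1
shift xyz(units) [-0.19 10.43 -5.91] turn units -0.0
```

View pics/s3.png

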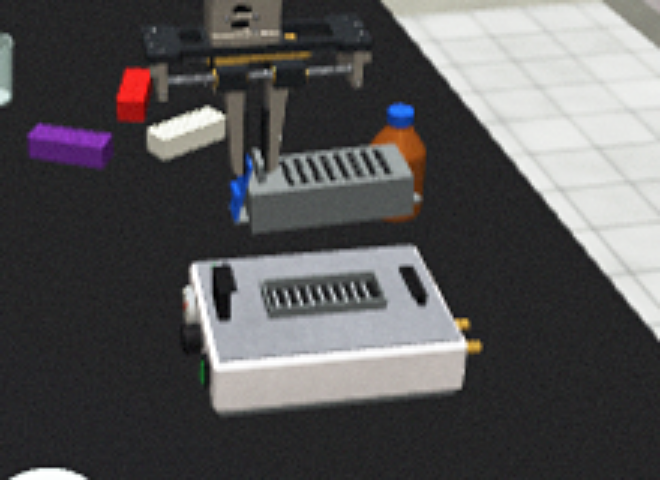

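Request:
servo_tool([
  [0, 0.6, -0.3],
  [0, 1, -0.6],
  [0, 1, -0.6],
  [0, 1, -0.6],
  [0, 1, -0.6],
  [0, 1, -0.6],
  [0, 1, -0.6],
  [0, 1, -0.6],
  [0, 1, -0.6],
  [0, 1, -0.5],
  [0, 0.8, -0.3],
  [1, 0, 0],
], gripper=[0, 0, 0, 0, 0, 0, 0, 0, 0, 0, 0, 0], yaw=[0, 0, 0, 0, 0, 0, 0, 0, 0, 0, 0, 0])

```text
time_s: 11.58
tool_pos: [0.426, -0.0197, 0.1977]
orientation: [[0.004, 0.042, 0.999], [-0.001, 0.999, -0.042], [-1.0, -0.001, 0.004]]
ft_force: [0.5, 0.4, -0.8]
finger_gap: 0.163
```

Request:
servo_tool([
  [1, 0, 0],
  [1, 0, 0],
  [1, 0, 0],
  [1, 0, 0],
  [1, 0, 0],
  [0.9, 0, 0],
  [0.5, 0, 0],
  [0.3, 0, 0],
  [0.2, 0, 0],
  [0.1, 0, 0],
  [0, 0, 0],
], gripper=[0, 0, 0, 0, 0, 0, 0, 0, 0, 0, 0], yaw=[0, 0, 0, 0, 0, 0, 0, 0, 0, 0, 0])

```text
time_s: 12.95
tool_pos: [0.4254, -0.0208, 0.0568]
orientation: [[0.0, 0.044, 0.999], [-0.0, 0.999, -0.044], [-1.0, -0.0, 0.0]]
ft_force: [0.1, -0.9, -1.5]
finger_gap: 0.164
```

Request:
servo_tool([
  [0.2, 0, 0],
  [0.15, 0, 0],
  [0.1, 0, 0],
  [0.1, 0, 0],
  [0, 0, 0],
], gripper=[0, 0, 0, 0, 0], yaw=[0, 0, 0, 0, 0])

```text
time_s: 13.58
tool_pos: [0.427, -0.0209, 0.0479]
orientation: [[0.002, 0.044, 0.999], [-0.0, 0.999, -0.044], [-1.0, -0.0, 0.002]]
ft_force: [-3.5, 2.9, 16.6]
finger_gap: 0.16
```

Request:
servo_tool([
  [0, 0, 0],
  [0, 0, 0],
  [0, 0, 0],
  [0, 0, 0],
  [-1, 0, 0],
  [-1, 0, 0],
  [-1, 0, 0],
  [-1, 0, 0],
  [-1, 0, 0],
  [-1, 0, 0],
  [-1, 0, 0],
  [0, 0, 0],
], gripper=[1, 1, 1, 1, 1, 1, 1, 1, 1, 1, 1, 1], yaw=[0, 0, 0, 0, 0, 0, 1, 1, 1, 1, 1, 1])

```text
time_s: 15.08
tool_pos: [0.4264, -0.0211, 0.1873]
orientation: [[0.004, 0.54, 0.842], [-0.001, 0.842, -0.54], [-1.0, 0.001, 0.004]]
ft_force: [0.7, -0.5, 0.1]
finger_gap: 1.0
```

Request:
servo_tool([
  [0, 0, 0],
  [0, 0, 0],
  [0, 0, 0],
  [0, 0, 0],
  [0, 0, 0],
  [0, 0, 0],
  [0, 0, 0],
], gripper=[1, 1, 1, 1, 1, 1, 1], yaw=[1, 1, 1, 1, 1, 0.9, 0])

```text
time_s: 15.95
tool_pos: [0.4252, -0.0207, 0.1855]
orientation: [[-0.0, 0.883, 0.47], [0.0, 0.47, -0.883], [-1.0, -0.0, -0.0]]
ft_force: [-0.9, -0.1, 0.1]
finger_gap: 1.003
```

```bash
python3 -c "
from h import *
plan(.5505,.2245,.12,28)"
```

```text
tcp [ 0.4252 -0.0207  0.1855] phi 28.0 F [-0.9 -0.1  0.1] gap 1.003 t 15.9
shift xyz(units) [ 3.27 11.29 -7.88] turn units 0.01
```

Request:
servo_tool([
  [0, 1, -0.7],
  [0, 1, -0.7],
  [0, 1, -0.7],
  [0, 1, -0.7],
  [0, 1, -0.7],
  [0, 1, -0.7],
  [0, 1, -0.7],
  [0, 1, -0.7],
  [0, 1, -0.7],
  [0, 1, -0.7],
  [0, 1, -0.7],
  [0, 0.3, -0.2],
], gripper=[1, 1, 1, 1, 1, 1, 1, 1, 1, 1, 1, 1], yaw=[0, 0, 0, 0, 0, 0, 0, 0, 0, 0, 0, 0])

```text
time_s: 17.45
tool_pos: [0.5508, 0.2257, 0.1852]
orientation: [[-0.0, 0.882, 0.471], [-0.0, 0.471, -0.882], [-1.0, -0.0, -0.0]]
ft_force: [0.6, -0.5, -0.4]
finger_gap: 1.002
```

Run:
```python
from h import *
for c,ns in [("wrist",[("filter",.025,.035)]),("scene",[("cover",.036,.044),("filter",.026,.034)]),("side",[("cover",.034,.044)])]:
    im=imaging.get_image(c);P=cloud(im);cv2.imwrite("pics/a_%s.png"%c,im["pixels"][:,:,::-1])
    for n,lo,hi in ns:
        for m in imaging.masks_of(n,c):
            Q=P[m["mask"]];Q=Q[(Q[:,2]>lo)&(Q[:,2]<hi)]
            if len(Q)>20: print(c,n,round(m["confidence"],2),im["pixels"][m["mask"]].mean(0).round(),len(Q),rect(Q),np.median(Q[:,2]).round(4))
plan(.5505,.2245,.12,28)
```

```text
wrist filter 0.87 [175.  97. 206.] 2320 (array([401.3, 217.9]), array([37.3, 99.5]), 62.6) 0.0301
wrist filter 0.84 [253. 253. 253.] 3870 (array([550.8, 225.7]), array([99.8, 36. ]), 27.8) 0.0303
scene cover 0.76 [130. 134. 138.] 556 (array([490.8, -23.8]), array([ 62.6, 160.5]), 87.6) 0.0414
scene filter 0.84 [195. 195. 189.] 242 (array([552.3, 224.9]), array([102.6,  39.1]), 28.9) 0.0294
scene filter 0.65 [174.  53.  52.] 221 (array([499.8, 347.8]), array([99. , 42.9]), 79.4) 0.0298
scene filter 0.56 [142.  81. 171.] 170 (array([402.6, 216.6]), array([ 34.6, 105.2]), 62.1) 0.0298
side cover 0.62 [136. 153. 147.] 33 (array([314.8, 378.8]), array([63.3, 31.1]), 12.4) 0.0386
side cover 0.58 [104. 109. 110.] 445 (array([492.1, -27.8]), array([ 68.1, 157.5]), 88.4) 0.0383
tcp [0.5505 0.2242 0.1857] phi 28.0 F [ 0.4 -0.1  0.6] gap 0.999 t 17.8
shift xyz(units) [ 3.28  0.01 -0.01] turn units -0.01
```

View pics/a_scene.png

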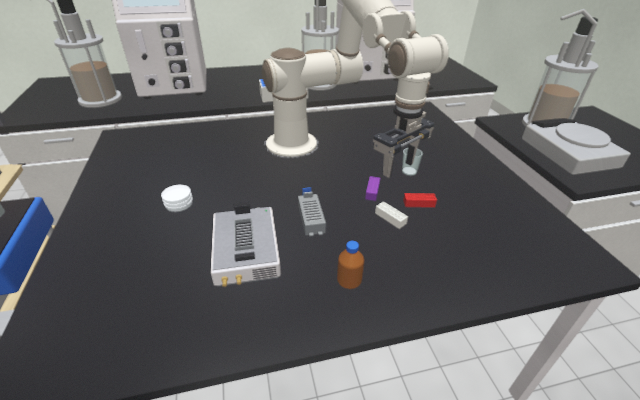

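Request:
servo_tool([
  [1, 0, 0],
  [1, 0, 0],
  [1, 0, 0],
  [1, 0, 0],
  [1, 0, 0],
  [1, 0, 0],
  [1, 0, 0],
  [1, 0, 0],
  [0.5, 0, 0],
  [0, 0, 0],
], gripper=[1, 1, 1, 1, 1, 0.8, 0.6, 0.6, 0.6, 0.6], yaw=[0, 0, 0, 0, 0, 0, 0, 0, 0, 0])

```text
time_s: 19.05
tool_pos: [0.5501, 0.2247, 0.0147]
orientation: [[-0.001, 0.883, 0.469], [-0.0, 0.469, -0.883], [-1.0, -0.001, -0.0]]
ft_force: [0.1, -0.1, -0.0]
finger_gap: 0.6
```

Request:
servo_tool([
  [0, 0, 0],
  [0, 0, 0],
  [0, 0, 0],
  [0, 0, 0],
  [-0.5, 0, 0],
  [-1, 0, 0],
  [-1, 0, 0],
  [-1, 0, 0],
  [-1, 0, 0],
  [-1, 0, 0],
  [-1, 0, 0],
  [0, 0, 0],
], gripper=[0, 0, 0, 0, 0, 0, 0, 0, 0, 0, 0, 0], yaw=[0, 0, 0, 0, 0, 0, 1, 1, 1, 1, 1, 1])

```text
time_s: 20.55
tool_pos: [0.5523, 0.2252, 0.1493]
orientation: [[0.005, 0.999, -0.038], [0.001, -0.038, -0.999], [-1.0, 0.005, -0.001]]
ft_force: [0.1, -0.6, -1.3]
finger_gap: 0.387
```

```bash
python3 -c "
from h import *
plan(.604,-.237,.15,-2.5)"
```

```text
tcp [0.5523 0.2252 0.1493] phi -2.2 F [ 0.1 -0.6 -1.3] gap 0.387 t 20.6
shift xyz(units) [-0.03  3.59 22.98] turn units 0.07
```

Request:
servo_tool([
  [0, 0.3, 1],
  [0, 0.3, 1],
  [0, 0.3, 1],
  [0, 0.3, 1],
  [0, 0.3, 1],
  [0, 0.3, 1],
  [0, 0.3, 1],
  [0, 0.3, 1],
  [0, 0.3, 1],
  [0, 0.3, 1],
  [0, 0.3, 1],
  [0, 0.3, 1],
], gripper=[0, 0, 0, 0, 0, 0, 0, 0, 0, 0, 0, 0], yaw=[0.07, 0, 0, 0, 0, 0, 0, 0, 0, 0, 0, 0])

```text
time_s: 22.05
tool_pos: [0.6132, -0.0192, 0.1456]
orientation: [[0.0, 0.999, -0.041], [0.0, -0.041, -0.999], [-1.0, 0.0, -0.0]]
ft_force: [0.2, 0.2, -0.7]
finger_gap: 0.385
```

Request:
servo_tool([
  [0, 0, 1],
  [0, 0, 1],
  [0, 0, 1],
  [0, 0, 1],
  [0, 0, 0],
], gripper=[0, 0, 0, 0, 0], yaw=[0, 0, 0, 0, 0])

```text
time_s: 22.68
tool_pos: [0.6094, -0.0994, 0.1457]
orientation: [[0.0, 0.999, -0.043], [-0.0, -0.043, -0.999], [-1.0, 0.0, 0.0]]
ft_force: [-1.2, 0.5, -0.2]
finger_gap: 0.39
```

Run:
```python
from h import *
for c in ["wrist","scene"]:
    im=imaging.get_image(c);P=cloud(im);cv2.imwrite("pics/b_%s.png"%c,im["pixels"][:,:,::-1])
    for n in ["pocket","lip","nose"]: print(c,n,[(np.round(d["point"],4).tolist(),round(d["confidence"],2)) for d in imaging.mark_of(n,c)[:1]])
    for nm,lo,hi,b in [("rim",.078,.0865,(.53,.68,-.30,-.17)),("bracket",.1,.109,(.48,.54,-.28,-.19)),("deck",.066,.0755,(.4,.8,-.34,-.14))]:
        k=(P[...,2]>lo)&(P[...,2]<hi)&(P[...,0]>b[0])&(P[...,0]<b[1])&(P[...,1]>b[2])&(P[...,1]<b[3]);Q=P[k]
        if len(Q)>20: print(c,nm,len(Q),rect(Q),np.median(Q[:,2]).round(4))
plan(.604,-.2365,.12,-2.5)
```

```text
wrist pocket [([0.6087, -0.2339, 0.073], 0.76)]
wrist lip [([0.6896, -0.2365, 0.0813], 0.93)]
wrist nose []
wrist rim 3000 (array([ 603.7, -236.5]), array([ 50.9, 113.4]), 87.6) 0.0823
wrist deck 53605 (array([ 613.6, -236.3]), array([170.5, 213.2]), 87.5) 0.071
scene pocket [([0.6019, -0.2356, 0.0714], 0.85)]
scene lip [([0.6855, -0.2412, 0.0774], 0.84)]
scene nose [([0.5181, -0.2327, 0.1033], 0.78)]
scene rim 127 (array([ 603.6, -236.8]), array([ 48.9, 114.7]), 87.6) 0.0827
scene bracket 63 (array([ 508.4, -232.2]), array([40.3, 17.9]), 89.3) 0.1056
scene deck 3332 (array([ 605.6, -237.1]), array([169.7, 234.9]), 87.7) 0.0713
tcp [ 0.6096 -0.0972  0.1456] phi -2.3 F [ 0.1 -0.  -1.2] gap 0.391 t 23.1
shift xyz(units) [1.28 0.02 6.97] turn units 0.04
```

View pics/b_wrist.png

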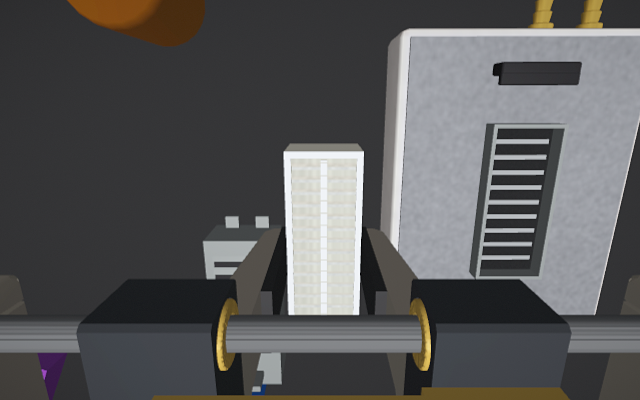

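Request:
servo_tool([
  [0, 0, 1],
  [0, 0, 1],
  [0, 0, 1],
  [0, 0, 1],
  [0, 0, 1],
  [0, 0, 1],
  [0, 0, 0.95],
  [0, 0, 0],
  [1, 0, 0],
  [0, 0, 0],
], gripper=[0, 0, 0, 0, 0, 0, 0, 0, 0, 0], yaw=[0, 0, 0, 0, 0, 0, 0, 0, 0, 0])

```text
time_s: 24.32
tool_pos: [0.6021, -0.2348, 0.1223]
orientation: [[-0.005, 0.999, -0.04], [0.003, -0.04, -0.999], [-1.0, -0.005, -0.003]]
ft_force: [0.2, 1.3, -0.3]
finger_gap: 0.388
```

```bash
python3 -c "
from h import *
plan(.603,-.2365,.086,-2.4)"
```

```text
tcp [ 0.6021 -0.2348  0.1223] phi -2.3 F [ 0.2  1.3 -0.3] gap 0.388 t 24.3
shift xyz(units) [1.82 0.05 0.08] turn units 0.02
```

Request:
servo_tool([
  [0, 0.05, 0],
  [0.5, 0, 0],
  [0.5, 0, 0],
  [0.4, 0, 0],
  [0.3, 0, 0],
  [0.1, 0, 0],
  [0, 0, 0],
], gripper=[0, 0, 0, 0, 0, 0, 0], yaw=[0, 0, 0, 0, 0, 0, 0])

```text
time_s: 25.2
tool_pos: [0.6049, -0.2368, 0.0896]
orientation: [[0.0, 0.999, -0.041], [-0.0, -0.041, -0.999], [-1.0, 0.0, 0.0]]
ft_force: [-0.6, -0.0, -0.7]
finger_gap: 0.385
```

Request:
servo_tool([
  [0, -0.1, 0],
  [0.2, 0, 0],
  [0, 0, 0],
], gripper=[0, 0, 0], yaw=[0, 0, 0])

```text
time_s: 25.58
tool_pos: [0.6032, -0.2369, 0.0865]
orientation: [[0.001, 0.999, -0.041], [-0.001, -0.041, -0.999], [-1.0, 0.001, 0.001]]
ft_force: [-1.2, -0.1, 4.6]
finger_gap: 0.388
```

Request:
servo_tool([
  [0, 0, 0],
  [0, 0, 0],
  [0, 0, 0],
  [-1, 0, 0],
  [-1, 0, 0],
  [-1, 0, 0],
  [-1, 0, 0],
  [-1, 0, 0],
  [0, 0, 0],
], gripper=[0.55, 0.55, 0.6, 0.6, 0.6, 0.6, 0.6, 0.6, 1], yaw=[0, 0, 0, 0, 0, 0, 0, 0, 0])

```text
time_s: 26.7
tool_pos: [0.604, -0.2374, 0.1884]
orientation: [[0.004, 0.999, -0.041], [-0.002, -0.041, -0.999], [-1.0, 0.004, 0.002]]
ft_force: [0.1, -0.4, -0.2]
finger_gap: 0.69
```

Run:
```python
from h import *
for c in ["wrist"]:
    im=imaging.get_image(c);P=cloud(im);cv2.imwrite("pics/c_%s.png"%c,im["pixels"][:,:,::-1])
    for m in imaging.masks_of("filter",c):
        Q=P[m["mask"]];print(len(Q),m["confidence"],np.nanmedian(Q,0));Q=Q[(Q[:,2]>.094)&(Q[:,2]<.106)]
        if len(Q)>20:
            A=np.c_[Q[:,:2],np.ones(len(Q))];print("filter",rect(Q),np.median(Q[:,2]),"plane",np.linalg.lstsq(A,Q[:,2],rcond=None)[0][:2])
plan(.492,-.026,.185,-2.4)
```

```text
6191 0.98 [ 0.60730976 -0.23753554  0.10017091]
filter (array([ 603.1, -237.3]), array([36.1, 99.9]), 87.7) 0.10024320282742177 plane [-0.00042635 -0.00017219]
tcp [ 0.6026 -0.2366  0.1853] phi -2.4 F [-0.2 -0.1 -0.3] gap 0.773 t 26.8
shift xyz(units) [  0.02  -5.97 -10.29] turn units 0.01
```

View pics/c_wrist.png

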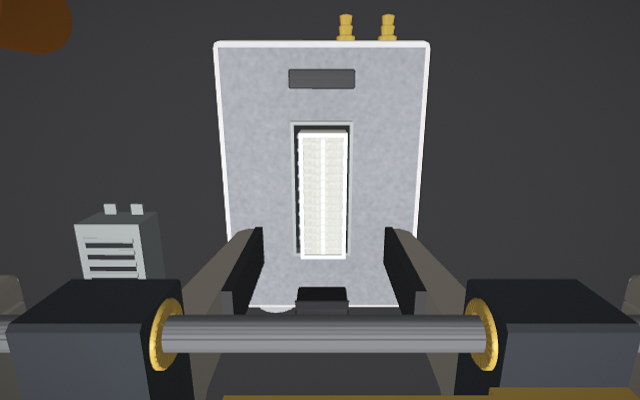

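Request:
servo_tool([
  [0, -0.5, -1],
  [0, -0.5, -1],
  [0, -0.5, -1],
  [0, -0.5, -1],
  [0, -0.5, -1],
  [0, -0.5, -1],
  [0, -0.5, -1],
  [0, -0.5, -1],
  [0, -0.5, -1],
  [0, -0.5, -1],
  [0, -0.3, -0.3],
  [0, 0, 0],
], gripper=[1, 1, 1, 1, 1, 1, 1, 1, 1, 1, 1, 1], yaw=[0, 0, 0, 0, 0, 0, 0, 0, 0, 0, 0, 0])

```text
time_s: 28.3
tool_pos: [0.5052, -0.0262, 0.1857]
orientation: [[0.0, 0.999, -0.04], [-0.0, -0.04, -0.999], [-1.0, 0.0, 0.0]]
ft_force: [1.2, 0.3, -0.2]
finger_gap: 1.003
```

Run:
```python
from h import *
im=imaging.get_image("wrist");P=cloud(im);cv2.imwrite("pics/d_wrist.png",im["pixels"][:,:,::-1])
for lo,hi,nm in [(.036,.044,"top"),(.052,.064,"rest/tab"),(.003,.011,"tongue")]:
    k=(P[...,2]>lo)&(P[...,2]<hi)&(abs(P[...,1]+.025)<.05)&(abs(P[...,0]-.5)<.13);Q=P[k]
    if len(Q)>10: print(nm,len(Q),rect(Q),np.median(Q[:,2]),"x range",Q[:,0].min(),Q[:,0].max(),Q[:,1].min(),Q[:,1].max())
for n in ["cover","tongues","thumb_rest"]: print(n,[(np.round(d["point"],4).tolist(),round(d["confidence"],2)) for d in imaging.mark_of(n,"wrist")[:2]])
plan(.505,-.025,.012,-2.4)
```

```text
top 9789 (array([490. , -23.1]), array([ 62.2, 157.8]), 87.5) 0.041428278373990546 x range 0.4107595517112749 0.5698980347782028 -0.056793275390920106 0.010716996586709254
rest/tab 539 (array([423.3, -20.3]), array([29.1, 30.9]), 87.3) 0.06006154638876726 x range 0.4074492366803649 0.43935753930052235 -0.035544414931229805 -0.005990766697761739
tongue 346 (array([501.7, -25.6]), array([ 96.7, 255.9]), 89.3) 0.008838189057605916 x range 0.37340977652593 0.6292231099258899 -0.07467165471492221 0.022777407699579155
cover [([0.4928, -0.026, -0.0028], 0.96)]
tongues [([0.435, -0.0204, 0.0594], 0.68)]
thumb_rest [([0.4381, -0.0225, 0.0605], 0.66)]
tcp [ 0.5056 -0.027   0.1857] phi -2.4 F [ 0.3 -0.7  0.2] gap 1.000 t 28.5
shift xyz(units) [ 8.68 -0.04 -0.1 ] turn units 0.0
```

View pics/d_wrist.png

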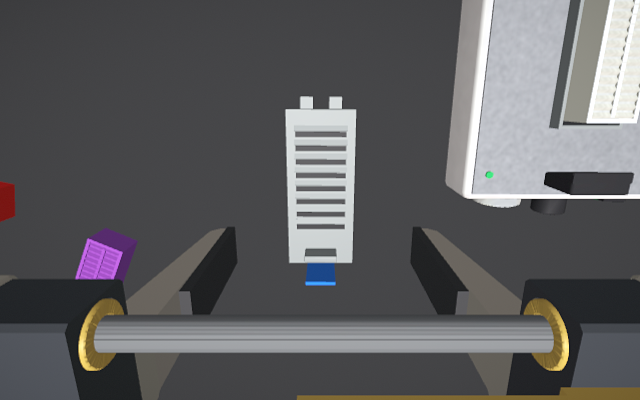

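Request:
servo_tool([
  [0, 0, -0.13],
  [1, 0, 0],
  [1, 0, 0],
  [1, 0, 0],
  [1, 0, 0],
  [1, 0, 0],
  [1, 0, 0],
  [1, 0, 0],
  [1, 0, 0],
  [0.6, 0, 0],
  [0, 0, 0],
], gripper=[1, 1, 1, 1, 1, 1, 1, 1, 1, 1, 1], yaw=[0, 0, 0, 0, 0, 0, 0, 0, 0, 0, 0])

```text
time_s: 29.88
tool_pos: [0.5049, -0.0237, 0.0129]
orientation: [[-0.002, 0.999, -0.041], [0.001, -0.041, -0.999], [-1.0, -0.002, -0.0]]
ft_force: [-0.7, 0.8, 0.1]
finger_gap: 1.0
```

Request:
servo_tool([
  [0, 0, 0],
  [0, 0, 0],
  [0, 0, 0],
  [0, 0, 0],
  [0, 0, 0],
], gripper=[0, 0, 0, 0, 0], yaw=[0, 0, 0, 0, 0])

```text
time_s: 30.5
tool_pos: [0.5059, -0.0239, 0.0141]
orientation: [[0.001, 0.999, -0.041], [-0.0, -0.041, -0.999], [-1.0, 0.001, 0.0]]
ft_force: [-0.7, -0.1, 3.5]
finger_gap: 0.673
```

Request:
servo_tool([
  [-0.5, 0, 0],
  [-1, 0, 0],
  [-1, 0, 0],
  [-1, 0, 0],
  [-1, 0, 0],
  [-1, 0, 0],
  [0, 0, 0],
  [0, 0, 0],
  [0, 0, 0],
  [0, 0, 0],
  [0, 0, 0],
  [0, 0, 0],
], gripper=[0, 0, 0, 0, 0, 0, 0, 0, 0, 0, 0, 0], yaw=[0, 0, -1, -1, -1, -1, -1, -1, -1, -1, -1, -1])

```text
time_s: 32.0
tool_pos: [0.5052, -0.0238, 0.1238]
orientation: [[-0.0, 0.672, 0.741], [0.0, 0.741, -0.672], [-1.0, -0.0, -0.0]]
ft_force: [-0.7, 0.4, -1.3]
finger_gap: 0.676
```

Request:
servo_tool([
  [0, 0, 0],
  [0, 0, 0],
  [0, 0, 0],
  [0, 0, 0],
  [0, 0, 0],
  [0, 0, 0],
  [0, 0, 0],
  [0, 0, 0],
  [0, 0, 0],
], gripper=[0, 0, 0, 0, 0, 0, 0, 0, 0], yaw=[-1, -1, -1, -1, -1, -1, -1, -1, 0])

```text
time_s: 33.12
tool_pos: [0.5053, -0.0238, 0.1237]
orientation: [[-0.0, 0.042, 0.999], [0.0, 0.999, -0.042], [-1.0, 0.0, -0.0]]
ft_force: [0.0, 0.6, 0.2]
finger_gap: 0.671
```

```bash
python3 -c "
from h import *
plan(.55,-.0764,.10,87.6)"
```

```text
tcp [ 0.5053 -0.0238  0.1237] phi 87.6 F [0.  0.6 0.2] gap 0.671 t 33.1
shift xyz(units) [ 1.19 -2.53  2.34] turn units -0.0
```

Request:
servo_tool([
  [0, -0.85, 0.8],
  [0, -0.85, 0.8],
  [0, -0.83, 0.74],
  [0, 0, 0],
  [0.9, 0, 0],
  [0.9, 0, 0],
  [0, 0, 0],
], gripper=[0, 0, 0, 0, 0, 0, 0], yaw=[0, 0, 0, 0, 0, 0, 0])

```text
time_s: 34.0
tool_pos: [0.5484, -0.0753, 0.0852]
orientation: [[-0.004, 0.041, 0.999], [0.001, 0.999, -0.041], [-1.0, 0.001, -0.004]]
ft_force: [1.2, 0.0, -2.0]
finger_gap: 0.676
```

Request:
servo_tool([
  [0.2, 0, 0],
  [0.2, 0, 0],
  [0.2, 0, 0],
  [0.2, 0, 0],
  [0.2, 0, 0],
  [0.15, 0, 0],
  [0, 0, 0],
], gripper=[0, 0, 0, 0, 0, 0, 0], yaw=[0, 0, 0, 0, 0, 0, 0])

```text
time_s: 34.88
tool_pos: [0.5511, -0.0753, 0.0655]
orientation: [[0.002, 0.041, 0.999], [0.001, 0.999, -0.041], [-1.0, 0.001, 0.002]]
ft_force: [-0.9, 5.1, 3.3]
finger_gap: 0.67
```

Run:
```python
from h import *
im=imaging.get_image("scene");cv2.imwrite("pics/e_scene.png",cv2.resize(im["pixels"][120:300,190:410,::-1],None,fx=3,fy=3))
P=cloud(im)
for m in imaging.masks_of("cover","scene")[:1]:
    Q=P[m["mask"]];Q=Q[(Q[:,1]>-.14)&(Q[:,1]<-.0)&(Q[:,2]>.05)];print(len(Q),Q.min(0),Q.max(0))
    for b in np.arange(-.14,0,.01):
        R=Q[abs(Q[:,1]-b)<.005]
        if len(R)>4: print(b.round(2),np.percentile(R[:,2],[5,50,95]).round(4))
plan(.55,-.0764,.0645,87.6)
```

```text
710 [ 0.51415641 -0.1399601   0.05089364] [ 0.58722621 -0.00960138  0.13027063]
-0.14 [0.0741 0.1074 0.1288]
-0.13 [0.0706 0.1042 0.1088]
-0.12 [0.0705 0.1026 0.106 ]
-0.11 [0.0637 0.0994 0.1043]
-0.1 [0.0605 0.0929 0.1021]
-0.09 [0.0581 0.0802 0.0982]
-0.07 [0.0527 0.0574 0.0703]
-0.06 [0.055  0.0801 0.0919]
-0.05 [0.0529 0.0804 0.0899]
-0.04 [0.0515 0.0754 0.0877]
-0.03 [0.0548 0.0818 0.0859]
-0.02 [0.0551 0.08   0.0826]
-0.01 [0.0746 0.0788 0.0804]
tcp [ 0.5511 -0.0756  0.0655] phi 87.7 F [1.4 6.2 3.7] gap 0.673 t 35.0
shift xyz(units) [ 0.05 -0.04 -0.05] turn units 0.01
```

View pics/e_scene.png

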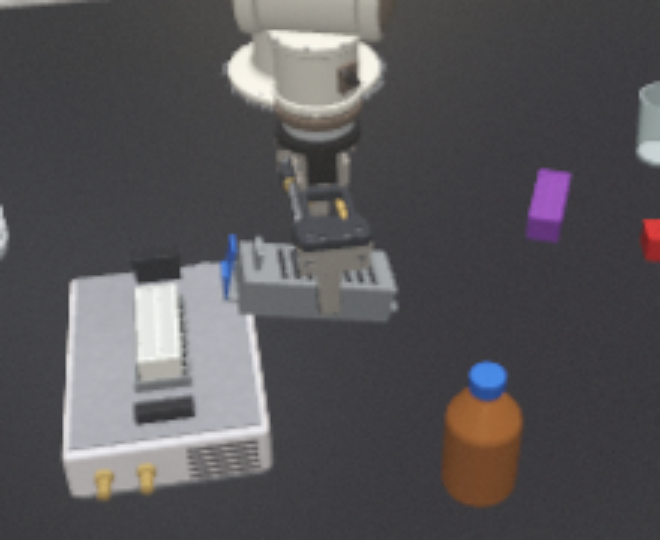

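Request:
servo_tool([
  [0.15, 0, 0],
  [0.1, 0, 0],
  [0, 0, 0],
  [-0.7, 0.3, 0],
  [-1, 0.4, 0],
  [-1, 0, 0],
  [-1, 0, 0],
  [-0.8, 0, 0],
  [0, 0, 0],
], gripper=[0, 0, 0, 0, 0, 0, 0, 0, 0], yaw=[0, 0, 0, 0, 0, 0, 0, 0, 0])

```text
time_s: 36.1
tool_pos: [0.5517, -0.0628, 0.1513]
orientation: [[0.003, 0.041, 0.999], [-0.001, 0.999, -0.041], [-1.0, -0.001, 0.003]]
ft_force: [-0.5, -1.0, -1.2]
finger_gap: 0.672
```

```bash
cat > tilt.py <<'E'
from h import *
def tilt(cam,ax=1,side=False):
    im=imaging.get_image(cam);P=cloud(im)
    for m in imaging.masks_of("cover",cam)[:1]:
        Q=P[m["mask"]];z0=pose()[0][2]
        bins=[];
        for b in np.arange(np.nanmin(Q[:,ax]),np.nanmax(Q[:,ax]),.008):
            R=Q[abs(Q[:,ax]-b)<.004]
            if len(R)>8: bins.append((b,np.percentile(R[:,2],90)))
        B=np.array(bins);
        print(cam,round(m["confidence"],2),B.round(4).tolist())
E
python3 - <<'E'
from tilt import *
tilt("scene");tilt("side");plan(.55,-.06,.15,-2.4)
E
```

```text
scene 0.79 [[-0.1609, 0.1965], [-0.1529, 0.2048], [-0.1449, 0.2194], [-0.1369, 0.2017], [-0.1289, 0.2038], [-0.1209, 0.2162], [-0.1129, 0.1951], [-0.1049, 0.193], [-0.0969, 0.1916], [-0.0889, 0.1892], [-0.0809, 0.1853], [-0.0729, 0.1838], [-0.0489, 0.1751], [-0.0409, 0.1747], [-0.0329, 0.1725], [-0.0249, 0.1707], [-0.0169, 0.1683], [-0.0089, 0.1653], [-0.0009, 0.1629]]
side 0.64 [[-0.1595, 0.1925], [-0.1515, 0.2136], [-0.1435, 0.2139], [-0.1355, 0.1954], [-0.1275, 0.2132], [-0.1195, 0.2111], [-0.1115, 0.1875], [-0.1035, 0.1878]]
tcp [ 0.55   -0.0622  0.1485] phi 87.6 F [ 1.   0.1 -0.3] gap 0.671 t 36.3
shift xyz(units) [-0.07 -0.   -0.11] turn units 18.01
```

Request:
servo_tool([
  [-0.5, 0, 0],
  [0, 0, 0],
  [0, 0, 0],
  [0, 0, 0],
  [0, 0, 0],
  [0, 0, 0],
  [0, 0, 0],
  [0, 0, 0],
  [0, 0, 0],
  [0, 0, 0],
  [0, 0, 0],
  [0, 0, 0],
], gripper=[0, 0, 0, 0, 0, 0, 0, 0, 0, 0, 0, 0], yaw=[1, 1, 1, 1, 1, 1, 1, 1, 1, 1, 1, 1])

```text
time_s: 37.8
tool_pos: [0.5501, -0.0622, 0.1585]
orientation: [[-0.002, 0.887, 0.461], [0.001, 0.461, -0.887], [-1.0, -0.001, -0.001]]
ft_force: [0.4, -0.0, -1.1]
finger_gap: 0.673
```

Request:
servo_tool([
  [0, 0, 0],
  [0, 0, 0],
  [0, 0, 0],
  [0, 0, 0],
  [0, 0, 0],
  [0, 0, 0],
  [0, 0, 0],
], gripper=[0, 0, 0, 0, 0, 0, 0], yaw=[1, 1, 1, 1, 1, 1, 0])

```text
time_s: 38.67
tool_pos: [0.5502, -0.0622, 0.1587]
orientation: [[-0.002, 0.999, -0.04], [0.0, -0.04, -0.999], [-1.0, -0.002, -0.0]]
ft_force: [0.1, -0.4, 0.1]
finger_gap: 0.674
```

```bash
python3 -c "
from h import *
plan(.6149,-.2370,.15,-2.4)"
```

```text
tcp [ 0.5502 -0.0622  0.1587] phi -2.3 F [ 0.1 -0.4  0.1] gap 0.674 t 38.7
shift xyz(units) [0.44 3.6  8.6 ] turn units 0.02
```

Request:
servo_tool([
  [0, 0.4, 1],
  [0, 0.4, 1],
  [0, 0.4, 1],
  [0, 0.4, 1],
  [0, 0.4, 1],
  [0, 0.4, 1],
  [0, 0.4, 1],
  [0, 0.4, 1],
  [0, 0.4, 0.6],
  [0, 0, 0],
], gripper=[0, 0, 0, 0, 0, 0, 0, 0, 0, 0], yaw=[0, 0, 0, 0, 0, 0, 0, 0, 0, 0])

```text
time_s: 39.92
tool_pos: [0.6159, -0.2381, 0.1594]
orientation: [[-0.0, 0.999, -0.042], [0.0, -0.042, -0.999], [-1.0, -0.0, -0.0]]
ft_force: [-0.2, -0.4, -1.3]
finger_gap: 0.668
```

Run:
```python
from tilt import *
tilt("side",0)
for c in ["wrist","scene","side"]:
    im=imaging.get_image(c);P=cloud(im)
    cv2.imwrite("pics/f_%s.png"%c,im["pixels"][:,:,::-1] if c=="wrist" else cv2.resize(im["pixels"][150:310,250:470,::-1],None,fx=3,fy=3))
    for n in ["tongues","lip","cover","thumb_rest"]: print(c,n,[(np.round(d["point"],4).tolist(),round(d["confidence"],2)) for d in imaging.mark_of(n,c)[:2]])
    if c=="wrist":
        k=(abs(P[...,1]+.237)<.034)&(P[...,2]>.11)&(P[...,2]<.21)&(P[...,0]>.61)&(P[...,0]<.72);Q=P[k]
        for b in np.arange(.612,.72,.006):
            R=Q[abs(Q[:,0]-b)<.003]
            if len(R)>3: print(b.round(3),len(R),np.percentile(R[:,2],[10,50,90]).round(4),R[:,1].min().round(4),R[:,1].max().round(4))
plan(.6149,-.2370,.102,-2.4)
```

```text
side 0.77 [[0.5177, 0.1988], [0.5257, 0.211], [0.5337, 0.2255], [0.5417, 0.207], [0.5497, 0.2066], [0.5577, 0.2222], [0.5657, 0.2007], [0.5737, 0.1983], [0.5817, 0.197], [0.5897, 0.1941], [0.5977, 0.1933], [0.6057, 0.1905], [0.6137, 0.1881], [0.6217, 0.1691], [0.6297, 0.1782], [0.6377, 0.1794], [0.6457, 0.1776], [0.6537, 0.176], [0.6617, 0.1739], [0.6697, 0.1712], [0.6777, 0.1683]]
wrist tongues [([0.687, -0.2398, 0.1295], 0.62)]
wrist lip [([0.687, -0.2342, 0.08], 0.74)]
wrist cover [([0.5992, -0.2376, 0.1484], 0.81)]
wrist thumb_rest []
0.612 1822 [0.1879 0.1893 0.1958] -0.2683 -0.2057
0.618 2316 [0.1861 0.1881 0.1953] -0.2684 -0.2058
0.624 2592 [0.1844 0.186  0.201 ] -0.271 -0.203
0.63 1952 [0.1825 0.1843 0.1859] -0.2686 -0.2067
0.636 1878 [0.181  0.1822 0.1832] -0.2691 -0.2067
0.642 1962 [0.179  0.1808 0.1824] -0.2692 -0.2072
0.648 1878 [0.1774 0.1787 0.1797] -0.2696 -0.2073
0.654 1943 [0.1755 0.1773 0.1788] -0.2698 -0.2075
0.66 1884 [0.174  0.1752 0.1762] -0.27 -0.2075
0.666 1928 [0.1721 0.1738 0.1754] -0.2703 -0.2081
0.672 1900 [0.17   0.1712 0.1723] -0.2705 -0.2082
0.678 1932 [0.1679 0.1693 0.1705] -0.2708 -0.2082
0.684 211 [0.1345 0.1674 0.1692] -0.2596 -0.2086
scene tongues [([0.6829, -0.2377, 0.1312], 0.82)]
scene lip [([0.6059, -0.2363, 0.0729], 0.38)]
scene cover [([0.6032, -0.2352, 0.1519], 0.93)]
scene thumb_rest [([0.5608, -0.2363, 0.2232], 0.65), ([0.5165, -0.2275, 0.0994], 0.47)]
side tongues [([0.6845, -0.2424, 0.1364], 0.62)]
side lip [([0.6836, -0.2332, 0.0799], 0.55)]
side cover [([0.5955, -0.2344, 0.1494], 0.96), ([0.3232, -0.4351, -0.0015], 0.44)]
side thumb_rest [([0.5574, -0.2394, 0.2242], 0.93)]
tcp [ 0.6156 -0.2372  0.1596] phi -2.4 F [-0.4 -0.1 -1.4] gap 0.670 t 40.8
shift xyz(units) [ 2.88 -0.04 -0.01] turn units 0.01
```

View pics/f_side.png

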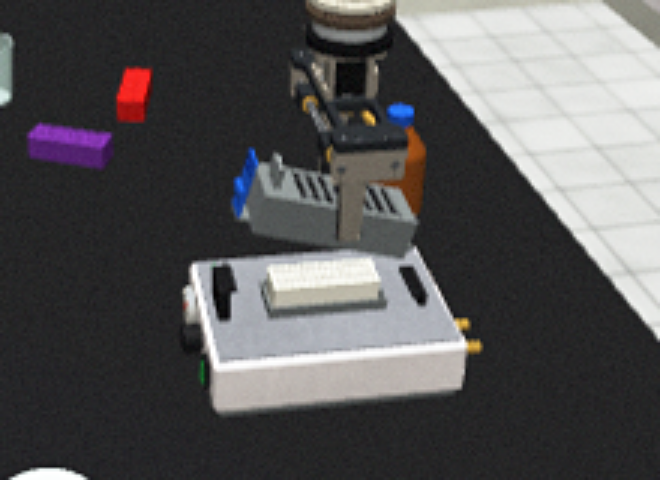

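Request:
servo_tool([
  [0, -0.2, 0],
  [0.6, 0, 0],
  [0.7, 0, 0],
  [0.7, 0, 0],
  [0.5, 0, 0],
  [0.1, 0, 0],
  [0, 0, 0],
], gripper=[0, 0, 0, 0, 0, 0, 0], yaw=[0, 0, 0, 0, 0, 0, 0])

```text
time_s: 41.65
tool_pos: [0.6118, -0.2371, 0.1077]
orientation: [[0.0, 0.999, -0.041], [-0.0, -0.041, -0.999], [-1.0, 0.0, 0.0]]
ft_force: [0.2, -0.1, -0.7]
finger_gap: 0.673
```

Run:
```python
from h import *
im=imaging.get_image("wrist");P=cloud(im);cv2.imwrite("pics/g_wrist.png",im["pixels"][0:300,140:500,::-1].repeat(2,0).repeat(2,1))
k=(abs(P[...,1]+.237)<.034)&(P[...,2]>.065)&(P[...,2]<.16)&(P[...,0]>.63)&(P[...,0]<.72);Q=P[k]
for b in np.arange(.63,.71,.004):
    R=Q[abs(Q[:,0]-b)<.002]
    if len(R)>3: print(b.round(3),len(R),np.percentile(R[:,2],[10,50,90]).round(4))
plan(.6149,-.2370,.102,-2.4)
```

```text
0.63 592 [0.1299 0.1309 0.1318]
0.634 1259 [0.1289 0.1301 0.1312]
0.638 1315 [0.1279 0.1295 0.1309]
0.642 1280 [0.1265 0.1275 0.1286]
0.646 1254 [0.1253 0.1266 0.1277]
0.65 1293 [0.1243 0.126  0.1273]
0.654 1276 [0.123  0.124  0.1252]
0.658 1259 [0.1219 0.1231 0.1242]
0.662 1290 [0.1208 0.1225 0.1239]
0.666 1282 [0.1192 0.1202 0.1214]
0.67 1265 [0.118 0.119 0.12 ]
0.674 1390 [0.1161 0.1178 0.1188]
0.678 1248 [0.0704 0.0721 0.1175]
0.682 848 [0.0701 0.0709 0.0718]
0.686 906 [0.0706 0.0844 0.0855]
0.69 925 [0.0709 0.0847 0.0857]
0.694 939 [0.0709 0.0847 0.0857]
0.698 796 [0.0706 0.0842 0.0854]
0.702 876 [0.0701 0.0709 0.0718]
0.706 930 [0.0702 0.0709 0.0719]
tcp [ 0.612  -0.2372  0.1081] phi -2.4 F [ 0.4 -0.3 -1. ] gap 0.673 t 41.7
shift xyz(units) [ 0.31  0.15 -0.02] turn units 0.01
```

View pics/g_wrist.png

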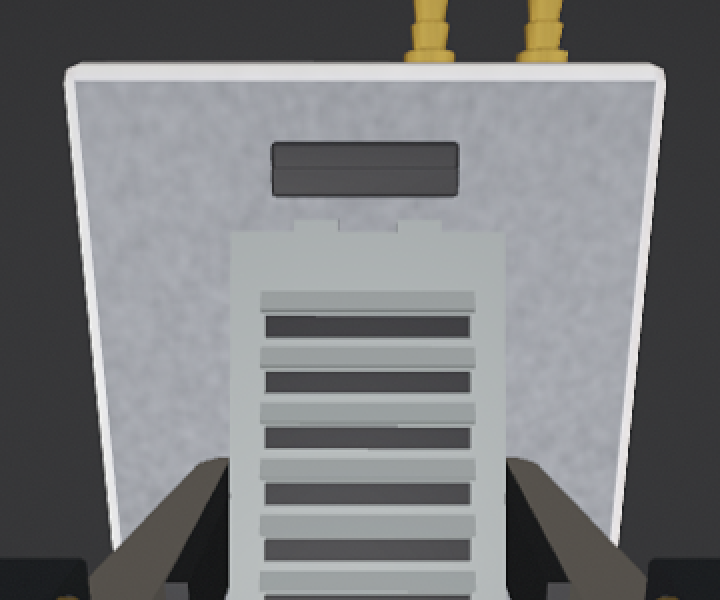

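Request:
servo_tool([
  [0.15, 0, 0],
  [0.12, 0, 0],
  [0, 0, 0],
], gripper=[0, 0, 0], yaw=[0, 0, 0])

```text
time_s: 42.08
tool_pos: [0.6114, -0.2369, 0.1019]
orientation: [[-0.0, 0.999, -0.041], [0.0, -0.041, -0.999], [-1.0, -0.0, -0.0]]
ft_force: [-0.6, 0.3, -1.4]
finger_gap: 0.669
```

Request:
servo_tool([
  [0, 0.15, 0],
  [0, 0.15, 0],
  [0, 0.15, 0],
  [0, 0.1, 0],
  [0, 0, 0],
], gripper=[0, 0, 0, 0, 0], yaw=[0, 0, 0, 0, 0])

```text
time_s: 42.7
tool_pos: [0.6227, -0.2375, 0.1022]
orientation: [[0.0, 0.999, -0.041], [-0.0, -0.041, -0.999], [-1.0, 0.0, 0.0]]
ft_force: [0.2, 0.2, -1.4]
finger_gap: 0.67
```

```bash
cat > far.py <<'E'
from h import *
im=imaging.get_image("wrist");P=cloud(im);cv2.imwrite("pics/far.png",im["pixels"][:,:,::-1])
k=(abs(P[...,1]+.238)<.028)&(P[...,2]>.095)&(P[...,2]<.15)&(P[...,0]>.63)&(P[...,0]<.72);Q=P[k]
a,b=np.polyfit(Q[:,0],Q[:,2],1);th=np.arctan(-a);xe=np.percentile(Q[:,0],99.5);ze=a*xe+b
print("tilt",np.degrees(th).round(1),"top far",xe.round(4),ze.round(4),"low far",(xe-.04*np.sin(th)).round(4),(ze-.04*np.cos(th)).round(4))
plan(.6149,-.2370,.102,-2.4)
E
python3 far.py
```

```text
tilt 16.9 top far 0.6883 0.1116 low far 0.6767 0.0733
tcp [ 0.6226 -0.2374  0.1021] phi -2.4 F [0.  0.1 0.1] gap 0.674 t 42.8
shift xyz(units) [ 0.01 -0.39 -0.01] turn units 0.01
```

Request:
servo_tool([
  [0, 0.07, 0],
  [0.1, 0, 0],
  [0.07, -0.05, 0],
  [0.07, -0.05, 0],
  [0.07, -0.05, 0],
  [0.07, -0.05, 0],
  [0.07, -0.05, 0],
  [0.07, -0.05, 0],
  [0, 0, 0],
  [0, 0, 0],
], gripper=[0, 0, 0, 0, 0, 0, 0, 0, 0, 0], yaw=[0, 0, 0, 0, 0, 0, 0, 0, 0, 0])

```text
time_s: 44.0
tool_pos: [0.6194, -0.2375, 0.0935]
orientation: [[0.004, 0.999, -0.041], [-0.001, -0.041, -0.999], [-1.0, 0.004, 0.001]]
ft_force: [0.3, 0.8, 5.5]
finger_gap: 0.672
```

```bash
python3 far.py
```

```text
tilt 11.1 top far 0.6853 0.1104 low far 0.6776 0.0711
tcp [ 0.6194 -0.2375  0.0936] phi -2.4 F [0.3 0.7 5.4] gap 0.676 t 44.0
shift xyz(units) [-0.42 -0.23 -0.02] turn units 0.01
```

Request:
servo_tool([
  [0.07, -0.03, 0],
  [0.07, -0.03, 0],
  [0.06, -0.03, 0],
  [0, 0, 0],
], gripper=[0, 0, 0, 0], yaw=[0, 0, 0, 0])

```text
time_s: 44.55
tool_pos: [0.6171, -0.2374, 0.0895]
orientation: [[0.002, 0.999, -0.041], [-0.001, -0.041, -0.999], [-1.0, 0.002, 0.001]]
ft_force: [-1.4, 1.3, 6.3]
finger_gap: 0.673
```

```bash
python3 far.py
```

```text
tilt 7.6 top far 0.6832 0.1107 low far 0.6779 0.0711
tcp [ 0.6171 -0.2374  0.0894] phi -2.4 F [-1.6  0.9  6.5] gap 0.675 t 44.6
shift xyz(units) [-0.63 -0.11 -0.02] turn units 0.01
```

Open, rise, and check.

Request:
servo_tool([
  [0, 0, 0],
  [0, 0, 0],
  [0, 0, 0],
  [0, 0, 0],
  [-1, 0, 0],
  [-1, 0, 0],
  [-1, 0, 0],
  [-1, 0, 0],
  [-0.5, 0, 0],
  [0, 0, 0],
], gripper=[0.8, 1, 1, 1, 1, 1, 1, 1, 1, 1], yaw=[0, 0, 0, 0, 0, 0, 0, 0, 0, 0])

```text
time_s: 45.85
tool_pos: [0.6166, -0.2375, 0.1789]
orientation: [[0.001, 0.999, -0.041], [-0.001, -0.041, -0.999], [-1.0, 0.001, 0.001]]
ft_force: [0.4, 0.2, -0.9]
finger_gap: 1.001
```

```bash
python3 far.py
python3 - <<'E'
from h import *
for c in ["side","scene"]:
    im=imaging.get_image(c);P=cloud(im)
    cv2.imwrite("pics/h_%s.png"%c,cv2.resize(im["pixels"][190:310,260:460,::-1],None,fx=3.5,fy=3.5))
    for n in ["cover","thumb_rest","tab_pad","nose"]: print(c,n,[(np.round(d["point"],4).tolist(),round(d["confidence"],2)) for d in imaging.mark_of(n,c)[:2]])
plan(.549,-.234,.17,-2.4)
E
```

```text
tilt 4.5 top far 0.6822 0.111 low far 0.6791 0.0712
tcp [ 0.6161 -0.2372  0.1777] phi -2.4 F [ 0.2  0.  -0.1] gap 0.996 t 45.9
shift xyz(units) [ 3.79 -0.06 -0.01] turn units 0.01
side cover [([0.6063, -0.2328, 0.0764], 0.98)]
side thumb_rest [([0.5499, -0.24, 0.1362], 0.81)]
side tab_pad [([0.5214, -0.231, 0.1308], 0.52)]
side nose [([0.5178, -0.2325, 0.102], 0.93)]
scene cover [([0.6094, -0.2357, 0.0732], 0.77)]
scene thumb_rest [([0.5539, -0.2347, 0.1394], 0.66)]
scene tab_pad [([0.523, -0.2344, 0.1299], 0.44)]
scene nose [([0.5163, -0.2304, 0.103], 0.86)]
tcp [ 0.6162 -0.2372  0.1776] phi -2.4 F [ 0.2 -0.4 -0.6] gap 0.998 t 46.4
shift xyz(units) [ 0.38 -3.36 -0.02] turn units 0.01
```

Request:
servo_tool([
  [0, 0, 0],
  [0, -0.7, 0],
  [0, -0.7, 0],
  [0, -0.7, 0],
  [0, -0.7, 0],
  [0, -0.56, 0],
  [0, 0, 0],
  [0.5, 0, 0],
  [0.5, 0, 0],
  [0.4, 0, 0],
  [0, 0, 0],
], gripper=[0, 0, 0, 0, 0, 0, 0, 0, 0, 0, 0], yaw=[0, 0, 0, 0, 0, 0, 0, 0, 0, 0, 0])

```text
time_s: 47.78
tool_pos: [0.5485, -0.234, 0.1484]
orientation: [[-0.002, 0.999, -0.041], [0.001, -0.041, -0.999], [-1.0, -0.002, -0.001]]
ft_force: [-0.2, 0.4, -0.5]
finger_gap: 0.007
```

Request:
servo_tool([
  [0.15, 0, 0],
  [0.15, 0, 0],
  [0.15, 0, 0],
  [0.1, 0, 0],
  [0.1, 0, 0],
  [0, 0, 0],
], gripper=[0, 0, 0, 0, 0, 0], yaw=[0, 0, 0, 0, 0, 0])

```text
time_s: 48.52
tool_pos: [0.5484, -0.2346, 0.1374]
orientation: [[-0.002, 0.999, -0.041], [-0.0, -0.041, -0.999], [-1.0, -0.002, 0.0]]
ft_force: [-4.2, 1.0, 5.3]
finger_gap: 0.009
```

Request:
servo_tool([
  [0.1, 0, 0],
  [0.1, 0, 0],
  [0.1, 0, 0],
  [0, 0, 0],
  [0, 0, 0],
], gripper=[0, 0, 0, 0, 0], yaw=[0, 0, 0, 0, 0])

```text
time_s: 49.15
tool_pos: [0.5491, -0.2344, 0.1306]
orientation: [[0.0, 0.999, -0.041], [0.0, -0.041, -0.999], [-1.0, 0.0, -0.0]]
ft_force: [0.5, 0.0, -0.1]
finger_gap: 0.005
```

Request:
servo_tool([
  [0.08, 0, 0],
  [0.08, 0, 0],
  [0, 0, 0],
  [0, 0, 0],
], gripper=[0, 0, 0, 0], yaw=[0, 0, 0, 0])

```text
time_s: 49.65
tool_pos: [0.5494, -0.2345, 0.1303]
orientation: [[0.0, 0.999, -0.041], [-0.001, -0.041, -0.999], [-1.0, 0.0, 0.0]]
ft_force: [-5.6, 3.7, 12.7]
finger_gap: 0.004
```

Request:
servo_tool([
  [-0.5, 0, 0],
  [-1, 0, 0],
  [-1, 0, 0],
  [-1, 0, 0],
  [-1, 0, 0],
  [0, 0, 0],
], gripper=[0, 0, 0, 0, 0, 0], yaw=[0, 0, 0, 0, 0, 0])

```text
time_s: 50.4
tool_pos: [0.5503, -0.2353, 0.2205]
orientation: [[0.004, 0.999, -0.041], [-0.003, -0.041, -0.999], [-1.0, 0.004, 0.003]]
ft_force: [-0.6, 0.5, 0.7]
finger_gap: 0.007
```

```bash
python3 far.py
python3 - <<'E'
from h import *
im=imaging.get_image("wrist");P=cloud(im)
k=(P[...,2]>.106)&(P[...,2]<.116)&(P[...,0]>.54)&(P[...,0]<.70)&(abs(P[...,1]+.236)<.04);Q=P[k]
print("top",rect(Q),np.linalg.lstsq(np.c_[Q[:,:2],np.ones(len(Q))],Q[:,2],rcond=None)[0])
im=imaging.get_image("scene");P=cloud(im)
k=(P[...,2]>.124)&(P[...,2]<.14)&(abs(P[...,1]+.235)<.03)&(abs(P[...,0]-.53)<.04);Q=P[k];print("rest/tab tops",np.histogram(Q[:,0],bins=np.arange(.508,.564,.004)),np.median(Q[:,2]))
for c in ["side","scene"]:
    im=imaging.get_image(c)
    for n in ["cover","thumb_rest","tab_pad","nose","tongues","media_bottle","beaker","dish_stack"]: print(c,n,[(np.round(d["point"],4).tolist(),round(d["confidence"],2)) for d in imaging.mark_of(n,c)[:1]])
E
```

```text
tilt 1.1 top far 0.6798 0.1111 low far 0.679 0.0711
tcp [ 0.5495 -0.2348  0.2188] phi -2.4 F [ 0.2 -0.1 -1.3] gap 0.002 t 50.5
shift xyz(units) [ 5.84  3.27 -0.03] turn units 0.01
top (array([ 609.3, -237.5]), array([ 62.2, 140.7]), 87.7) [6.84549962e-04 4.17148774e-05 1.11064648e-01]
rest/tab tops (array([ 0,  0,  4, 17,  5,  0,  0,  0,  3, 20, 11,  1,  0]), array([0.508, 0.512, 0.516, 0.52 , 0.524, 0.528, 0.532, 0.536, 0.54 ,
       0.544, 0.548, 0.552, 0.556, 0.56 ])) 0.1296412995085794
side cover [([0.6055, -0.2323, 0.0702], 0.75)]
side thumb_rest [([0.5486, -0.239, 0.1271], 0.62)]
side tab_pad [([0.5184, -0.2282, 0.1199], 0.53)]
side nose [([0.5207, -0.2304, 0.0995], 0.69)]
side tongues [([0.6952, -0.2418, 0.081], 0.57)]
side media_bottle [([0.7615, 0.0234, -0.0014], 0.75)]
side beaker [([0.31, 0.4028, -0.0007], 0.6)]
side dish_stack [([0.3251, -0.4344, -0.0002], 0.84)]
scene cover [([0.6079, -0.2387, 0.0009], 0.62)]
scene thumb_rest [([0.5511, -0.2345, 0.1278], 0.92)]
scene tab_pad [([0.5202, -0.2328, 0.1199], 0.42)]
scene nose [([0.5133, -0.231, 0.1001], 0.61)]
scene tongues []
scene media_bottle []
scene beaker [([0.3117, 0.4016, -0.0002], 0.75)]
scene dish_stack [([0.3217, -0.4376, -0.0012], 0.92)]
```

```bash
python3 -c "
from bench import ticket;print(ticket.sign_off())"
```

```text
the job is handed in; nothing more can be done
None
```

The job is handed in at about 51 s on the robot's clock. The filter is in the pocket and the cover is clipped back on.

**What I did**
- I squeezed the tab to free the cover, tilted it off its tongues and laid it on the bench.
- I set the white filter in the pocket.
- I took the cover by its long sides. The tool can't tilt, so I set the cover's tilt (about 17°) by lowering it against the edge of the unit's deck.
- I hooked the tongues under the lip, let the cover rest on the nose, and pressed on the thumb rest until it snapped.

**Last checks**
- **Filter:** lies flat, within 1 mm of the pocket's centre. I measured this before refitting the cover.
- **Cover:** sits level, with its top about 40 mm above the deck. Its far edge is at the home position within about 1 mm.
- **Tab:** back at its relaxed distance from the thumb rest. The press force built up to about 5 N and then dropped to zero. Pressing again met a firm stop at 12.7 N.
- **Beaker and dishes:** within about 4 mm of where they started, which is within the error of the measurements.
- **Robot:** about 9 cm clear of everything.

**What disagreed or is less certain**
- The cover rested at about 4.5° before the final press, not the 7° expected. It still snapped home.
- One scene detection of the finished cover gave a height of about 0 m. The depth data and the side camera contradict that.
- At the last check only the side camera found the bottle, about 4 mm from its first reading. The scene camera missed it.
- I had used up my 12 picture views, so I checked the final latch by numbers only.

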